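# Crank the rack clamp shut

### The job

Fit the loose crank all the way down onto the square shaft on top of the bench clamp, then wind it clockwise by its knob until the jaw holds the tube rack firmly against the stop plate, without squeezing the rack hard. Leave the crank on the shaft, and do not ram it down, push the jaw by hand or disturb the other things.

Things in the scene. Friction and masses are not known exactly. Their poses are not given: they have to be found in the camera images.
- clamp: Grey bench clamp fixed to the surface, base plate 170 mm (x), y = -140 to 120 mm, 14 mm thick; origin on its underside, z up. Gear head 76 x 70 mm, 66 mm high, at its -y end. A jaw plate slides along +y towards a fixed stop plate (both 110 mm wide, 48 mm tall on the base) near the +y end; the stop plate is screwed down at a different place each time. The rack stands loose between them.
- shaft_seat (a point): Centre of the top of the shaft's round collar (38 mm wide), 70 mm above the surface; turns with the shaft, z up. Above it rises the steel square, 16 x 16 x 18 mm high, faces along this frame's x and y, then a 13.5 mm square lead-in 3 mm high. With the crank fully home its hub rests on the collar and its origin is at this point, in any of the four quarter-turn positions.
- shaft: The upright shaft; origin on its axis, 67 mm above the surface. Clockwise from above moves the jaw to the rack, 32 mm a turn; 1.6 to 2.5 turns needed. It drives through a spring coupling (0.5 N m/rad): 0.2 N m, some 3 N at the knob, keeps it turning. Once the rack is caught, the knob force rises 0.085 N per N of squeeze, 7 N per rad. The jaw stays when the crank springs back 0.5 rad.
- crank: Loose steel crank, about 0.28 kg, lying socket down. Origin at the centre of its hub's underside, z up. Hub 34 x 34 x 30 mm with a square socket from below, 17.5 mm wide, 22 mm deep, chamfered mouth, sides along x and y. The flat arm, 16 mm wide, 22 to 30 mm above the origin, runs along +x to the knob at x = 60 mm.
- crank_boss (a point): Middle of the square boss on top of the crank's hub, 22 x 22 mm with faces along the crank's x and y, from 30 to 61 mm above the crank's origin (this point: 46 mm). Grip here to carry the crank.
- crank_knob (a point): Middle of the crank's upright black knob, 20 mm wide, from 31 to 69 mm above the crank's origin; this point lies 60 mm along the crank's x and 50 mm above its origin. The knob spins freely on its pin, so it can be held from above with the gripper's heading kept constant while winding.
- jaw: Aluminium jaw plate of the clamp, 110 x 14 x 48 mm, with two guide rods and a screw behind it; origin at the middle of the lower edge of its gripping face, 14 mm above the surface; axes as the clamp's, it moves along +y. It should press the rack with 15 to 35 N; 8 N just holds it, over 60 N is too hard.
- tube_rack: Clear empty ten-place tube rack, 62 (x) x 150 (y) x 60 mm, 0.25 kg; origin at the centre of its underside; it stands with its long side along the jaw.
- photometer: Bystander: white photometer 131 x 100 x 58 mm; origin under its centre.
- dome_timer: Bystander: white wind-up timer with grey knob, 66 x 66 x 48 mm; origin under its centre.
- lancet_carton: Bystander: small upright carton 31 x 47 x 72 mm; origin under its centre.
- brown_bottle: Bystander: brown bottle, 49 mm wide, 122 mm high; origin under its centre.
- white_bottle: Bystander: white bottle, 45 mm wide, 126 mm high; origin under its centre.
- tape: Bystander: roll of tape lying flat, 104 mm wide, 25 mm high; origin under its centre.
- gel_jar: Bystander: small jar, 43 mm wide, 60 mm high; origin under its centre.
- swab_packet: Bystander: flat packet 71 x 50 x 6 mm; origin under its centre.

How it is judged (in metres and radians):
On the way, in this order (a step that is already met when the one before it is completed fails the run):
1. the crank sits fully home on the square shaft (z of crank in the frame of shaft_seat between -0.004 and 0.004 m and horizontal distance between crank and shaft_seat below 0.003 m and angle between crank's own z axis and vertical below 0.08 rad), for 0.2 s.
2. wound by the crank, the jaw has come forward and holds the rack firmly (all of step 1 and distance of jaw from where it was at the start of the episode above 0.025 m and contact force between jaw and tube_rack above 8 N), for 0.3 s.
At the end, for the whole second after the job is handed in: the crank stands on the shaft, its hub within 4 mm of the collar, 3 mm of the axis and 0.08 rad of upright; the jaw presses on the rack with 8 to 60 N; the rack stands upright within 0.06 rad; everything is at rest (all of step 1 and contact force between jaw and tube_rack between 8 and 60 N and angle between tube_rack's own z axis and vertical below 0.06 rad and linear speed of tube_rack below 0.01 m/s and linear speed of crank below 0.02 m/s); the robot touches nothing.
It fails at once if the jaw squeezes the rack with more than 60 N (contact force between jaw and tube_rack above 60 N).
It fails at once if the crank is rammed against the clamp with more than 45 N while it is not yet home (contact force between crank and clamp above 45 N and z of crank in the frame of shaft_seat above 0.006 m).
It fails at once if the jaw is pushed by the robot instead of the crank (contact force between any of the arm, the fingers and jaw above 3 N).
It fails at once if the jaw has been moved more than 10 mm while the crank is off the shaft (distance of jaw from where it was at the start of the episode above 0.01 m and distance between crank and shaft_seat above 0.02 m).
It fails at once if a bystander is moved more than 30 mm (distance of any of photometer, dome_timer, lancet_carton, brown_bottle, white_bottle, tape, gel_jar, swab_packet from where it was at the start of the episode above 0.03 m).
It also fails if it takes over 72 s, if anything falls off the work surface, if the arm or the gripper's body presses on something with over 40 N, if the wrist force passes 120 N, or if a joint passes its speed limit or range.

### The arm

A 6-joint arm with a two-finger parallel gripper is mounted at the origin on a cart in front of the work surface, level with it; the furniture and walls round the work are solid. World frame = base frame: x ahead of the robot, y to its left, z up, the work surface at z = 0. Lengths are in m, angles in degrees, forces in N, time in s.
With the tool pointing down it reaches from about 0.35 to 0.975 m from the base axis. Payload 4.9 kg.
Tool frame: the origin (TCP) lies midway between the tips of the shut fingers; the grasp point (between the pads) lies 19 mm behind it; z points along the fingers, y is the line along which they close (so a half turn about z gives the same grasp; the last joint's range is limited). The gripper opens to 85 mm and grips with 20 to 120 N. Pads are 22 mm wide; open, the fingers measure 114 mm over their backs; the gripper's body (76 mm by 85 mm) begins 54 mm behind the grasp point. The pads swing forward as they close: fully open they stand 13 mm farther back than shut.
Start: joints at [63.255, 3.019, 92.412, -0, 84.569, -6.818], TCP at [0.213, 0.588, 0.231] pointing down, gripper open.
Joint ranges: [-172.51, 172.51], [-57.92, 126.97], [3.15, 148.05], [-58.71, 238.71], [5.1, 150.11], [-179.66, 179.66]. Speed limits (degrees/s): [147.25, 147.25, 180, 180, 180, 180].

### API

Orientations are given as [roll, pitch, yaw] about the fixed x, y, z axes, in that order (R = Rz(yaw) Ry(pitch) Rx(roll)).
In Python, from workcell import arm, cams gives the robot as it stands.
- The arm moves only by the shell command python3 -m jog 'ROWS' [OPENING] [FORCE]. ROWS is JSON, one flat list of numbers, 4 for each row, row after row: the shift along the tool's x, y, z in m, then the turn about the tool's z in rad. A call has 1 to 12 rows; each row shifts and turns the commanded pose from where the row before left it, along the tool's axes as they then stand; what a row does not reach is not made up. A row lasts 1/8 s, in which the tool goes at most 62.5 mm and 10.7 degrees, less where a joint would pass 70% of its speed; a pose out of reach is approached as far as the arm can. A call with a gripper value outside its range is refused whole. OPENING is the opening in per cent of the stroke, from 0 (shut) to 100 (fully open), set as the call begins (- or left out, the last holds). The fingers move at their own pace and stop on an object; FORCE is the grip in N (left out, the last holds). Time passes only in rows, so rows that do not move let the fingers close. It gives the time, the measured TCP pose, the force, the opening and the grip force at its end, in the units of the state.
- arm.read_state(): the state, without advancing time (a new reading comes with each control period).
- cams.grab_frame(name): name is "scene" or "top"; returns a dict with "img" (480x640x3 uint8, blue, green, red), "mtx" (3x3 intrinsics, pixels), "k1" (the pictures are not rectified: a ray, as slopes to the right and down, at radius r is drawn at 1 + k1 r^2 times it, then the intrinsics apply), "pose" (4x4, takes a point from camera to world coordinates). Camera axes: x right, y up, looking along -z (the intrinsics and any distortion apply to the point x, -y, -z); pixel columns grow to the right and rows downward; lengths in m; the calibration is good to about 2 mm. A picture is of the moment at which its call begins. There is no depth.
- arm.finish_job(): hands the job in; it is judged then, once.
The state is a dict: "time": time; "qpos": joint angles; "qvel": joint speeds; "joint_torque": joint torques, N m; "ee_pos": TCP position; "orientation": TCP orientation; "force": force on the tool from outside, world axes, zero at the start; "ft_torque": the same for the moment, N m; "grip_width": opening from 0.0 (shut) to 1.0 (fully open); "gripper_force": force on a finger pad.
Only numpy, scipy, OpenCV 4.12 (cv2) and the standard library are available. Lean on these libraries where they do the work, as an engineer would, in place of code of your own. Each camera call takes 0.05 s, during which the arm holds its last target. There are 200 camera calls.

## Working session

There is one attempt and no reset: what is moved stays moved. The work goes in short steps, Python scripts to look and compute and a shell command to move; the robot and the scene stay as the last step left them, time stands still between calls to the robot, and variables do not carry over. Pictures are saved under pics/ and viewed, at most 12 in all, crops included, and the job is handed in when it is done.

```bash
mkdir -p pics
cat > h.py <<'E'
import numpy as np, cv2
from workcell import arm, cams
def ray(f,u,v):
    K=f["mtx"];x=(u-K[0,2])/K[0,0];y=(v-K[1,2])/K[1,1]
    d=cv2.undistortPoints(np.array([[[u,v]]],float),K,np.array([f["k1"],0,0,0,0.])).ravel()
    P=f["pose"];return P[:3,3],P[:3,:3]@np.array([d[0],-d[1],-1])
def onz(f,u,v,z):
    o,d=ray(f,u,v);return o+d*(z-o[2])/d[2]
def proj(f,p):
    P=f["pose"];c=P[:3,:3].T@(np.array(p,float)-P[:3,3]);s=np.array([c[0],-c[1]])/-c[2]
    s=s*(1+f["k1"]*(s@s));K=f["mtx"];return s*[K[0,0],K[1,1]]+K[:2,2]
E
python3 - <<'E'
from h import *
for n in("scene","top"):
    f=cams.grab_frame(n);cv2.imwrite(f"pics/{n}0.png",f["img"]);print(n,f["mtx"].tolist(),f["k1"],f["pose"].round(3).tolist())
print(arm.read_state())
E
```

```text
scene [[502.9356851211205, 0.0, 308.19444459644245], [0.0, 502.9356851211205, 238.07536709531138], [0.0, 0.0, 1.0]] -0.1139259359600129 [[0.554, 0.496, -0.669, -0.255], [-0.833, 0.328, -0.446, -0.533], [-0.002, 0.804, 0.595, 0.749], [0.0, 0.0, 0.0, 1.0]]
top [[475.9565993779327, 0.0, 328.6828530690201], [0.0, 475.9565993779327, 239.3996906026417], [0.0, 0.0, 1.0]] -0.023227157841557825 [[0.025, 0.999, -0.035, 0.448], [-1.0, 0.024, -0.008, -0.014], [-0.008, 0.036, 0.999, 1.097], [0.0, 0.0, 0.0, 1.0]]
{'time': 0.1, 'qpos': array([ 6.32548200e+01,  3.05319372e+00,  9.24827646e+01,  6.11697980e-04,
        8.45679568e+01, -6.82066329e+00]), 'qvel': array([-0.00690708, -0.13103795, -0.22691663,  0.07316384,  0.01693876,
        0.00848266]), 'joint_torque': array([ 3.19439541e-04, -3.94908321e+01, -3.71362603e+01, -1.32690957e-04,
        3.90381902e-03,  6.35742445e-07]), 'ee_pos': array([0.21276236, 0.5870881 , 0.23020423]), 'orientation': array([-1.79896893e+02, -1.29457079e-02,  1.60075413e+02]), 'force': array([ 0.19965954, -0.32604143,  0.25013684]), 'ft_torque': array([-0.0351146 ,  0.03344918, -0.04582635]), 'gripper_force': 0.0, 'grip_width': 0.9956950752351452}
```

View pics/scene0.png

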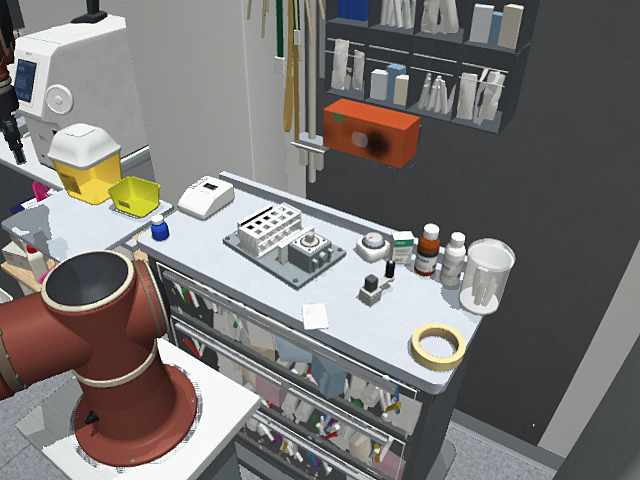

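View pics/top0.png

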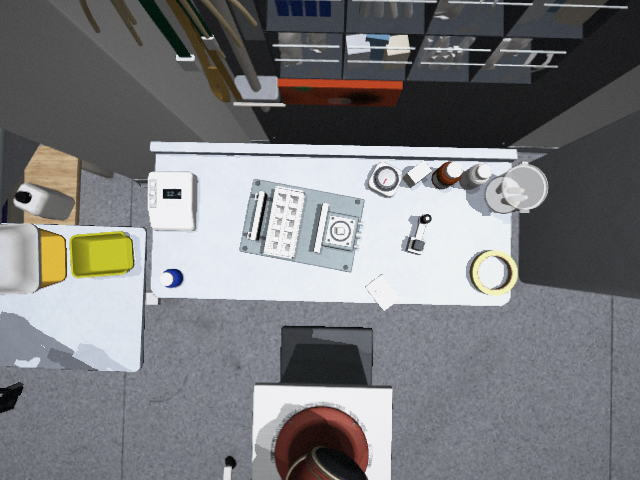

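The scene view shows the clamp at about (285,245) and the crank at (375,285). In the top view the shaft is at about (341,231), the crank boss at (416,243) and the knob at (427,218). I'll enlarge the top view.

Run:
```python
import cv2
a=cv2.imread("pics/top0.png");
l=cv2.resize(a[200:265,300:370],None,fx=8,fy=8,interpolation=cv2.INTER_CUBIC)[:520,:400]
l=cv2.resize(a[200:270,310:370],(400,467),interpolation=cv2.INTER_CUBIC)
r=cv2.resize(a[200:270,390:450],(400,467),interpolation=cv2.INTER_CUBIC)
cv2.imwrite("pics/c1.png",cv2.hconcat([l,r]))
```

```text
(no output)
```

View pics/c1.png

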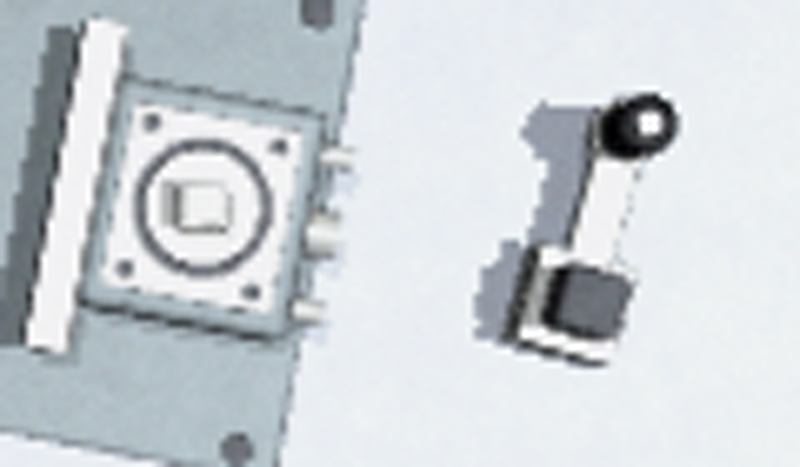

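Run:
```python
from h import *
t=cams.grab_frame("top");s=cams.grab_frame("scene")
def cont(im,m,lo,hi):
    cs,_=cv2.findContours(m,cv2.RETR_LIST,cv2.CHAIN_APPROX_NONE);return [c for c in cs if lo<cv2.contourArea(c)<hi]
k=8
def up(f,x0,y0,x1,y1): return cv2.resize(f["img"][y0:y1,x0:x1],None,fx=k,fy=k,interpolation=cv2.INTER_CUBIC)
def pix(p,x0,y0): return (np.array(p)+.5)/k-.5+[x0,y0]
# boss and knob dark in top
g=cv2.cvtColor(up(t,395,205,445,265),6)
for c in cont(g,((g<125)*255).astype(np.uint8),800,20000):
    r=cv2.minAreaRect(c);print("crank",pix(r[0],395,205),np.array(r[1])/k,r[2],cv2.contourArea(c)/64, onz(t,*pix(r[0],395,205),.061))
for c in cont(g,((g>200)*255).astype(np.uint8),200,6000):
    r=cv2.minAreaRect(c);print("bright",pix(r[0],395,205),np.array(r[1])/k,r[2],onz(t,*pix(r[0],395,205),.069))
g=cv2.cvtColor(up(t,325,210,360,255),6)
for c in cont(g,((g<150)*255).astype(np.uint8),2000,40000):
    e=cv2.fitEllipse(c);print("ring",pix(e[0],325,210),np.array(e[1])/k,onz(t,*pix(e[0],325,210),.067))
a=cv2.resize(s["img"][225:285,285:340],(400,436),interpolation=cv2.INTER_CUBIC)
b=cv2.resize(s["img"][250:310,350:405],(400,436),interpolation=cv2.INTER_CUBIC)
cv2.imwrite("pics/c2.png",cv2.hconcat([a,b]))
```

```text
crank [417.11966515 244.8924675 ] [12.50230312 10.79880142] 16.990825653076172 114.828125 [ 0.4776778  -0.19823717  0.061     ]
crank [408.00710106 244.82289886] [17.37893677  8.48961353] 82.23483276367188 44.390625 [ 0.4773459  -0.17840838  0.061     ]
crank [427.09615326 217.91827011] [3.9958663 3.9958663] 78.69007110595703 13.1484375 [ 0.53703112 -0.21893879  0.061     ]
crank [419.62290382 223.1189537 ] [11.55404758 26.12309265] 44.304134368896484 116.34375 [ 0.52527213 -0.20284083  0.061     ]
bright [427.0625 218.    ] [2.625 2.75 ] 90.0 [ 0.5361672  -0.21728842  0.069     ]
ring [436.98205566 328.41223145] [ 60.3716774  235.14144897] [ 0.29879969 -0.24331991  0.067     ]
ring [340.02478313 230.61863708] [17.69537163 17.80417252] [ 0.50436149 -0.02970367  0.067     ]
ring [339.92774868 230.6410408 ] [20.19922066 20.29031181] [ 0.5043078  -0.02949467  0.067     ]
```

View pics/c2.png

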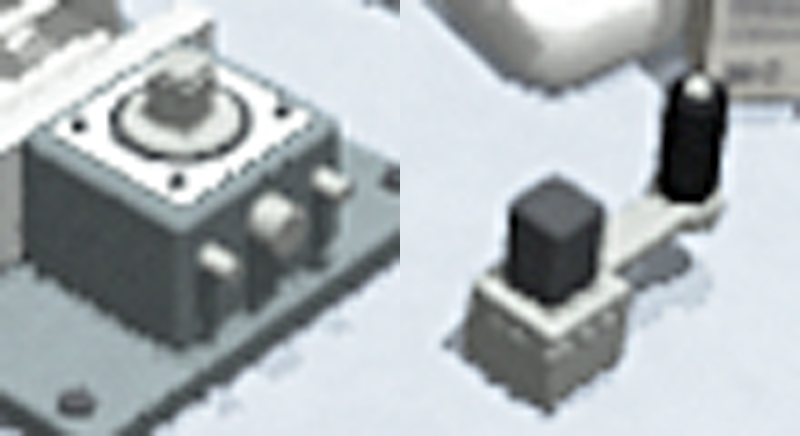

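Run:
```python
from h import *
a=[]
for n,(x0,y0),(lo,hi) in(("top",(331,221),(150,255)),("scene",(299,227),(60,255))):
    g=cv2.cvtColor(cams.grab_frame(n)["img"],6)[y0:y0+20,x0:x0+20].astype(float)
    print(g[3:17,2:19].astype(int))
    a.append(np.clip((cv2.resize(g,(400,400),interpolation=cv2.INTER_CUBIC)-lo)/(hi-lo)*255,0,255).astype(np.uint8))
cv2.imwrite("pics/c3.png",cv2.hconcat(a))
```

```text
[[115 107 230 241 241 242 241 242 241 242 242 241 201 141 113 172 235]
 [115 235 242 243 241 242 242 241 242 242 242 242 241 226 143 112 231]
 [219 239 239 239 239 239 238 240 241 241 241 242 241 241 192 123 174]
 [236 193 172 183 193 196 203 211 210 216 226 239 242 242 241 158 108]
 [241 189 169 115 191 233 239 240 242 242 222 236 241 242 242 201 125]
 [242 193 168 112 188 235 240 241 241 241 233 192 236 242 241 219 133]
 [241 194 172 110 196 237 241 241 242 242 234 194 236 242 241 228 136]
 [242 189 171 123 200 237 240 241 242 242 225 184 236 242 241 241 150]
 [242 189 170 120 189 237 242 240 240 240 227 189 236 242 242 217 133]
 [241 200 183 129 208 233 236 214 203 203 222 195 237 242 242 176 114]
 [237 242 241 193 146 149 152 148 141 156 128 224 240 242 240 164 116]
 [230 241 241 242 230 229 230 228 230 229 230 232 240 241 215 133 150]
 [142 231 240 242 242 241 241 242 241 241 242 242 241 237 137 107 214]
 [114 162 232 240 241 242 241 241 240 241 242 239 237 155 122 160 236]]
[[234 247 252 249 250 253 251 235 183 126 140 128 144 198 240 234 231]
 [254 249 249 250 250 238 225 190 
[... 189 characters left out ...]
164 205 234 224 194 205 225 229 225 179 149 199 239 204 178]
 [157 197 239 247 194 149 116 163 199 191 184 158 152 176 255 252 233]
 [240 251 250 223 106  99 135 128 131 125 146 163  91 135 223 245 255]
 [255 230 172 158 117  98 102  99 113 152 146 103 109 144 174 168 222]
 [169 128 210 225 137  99 106 108  99  99 109 107 122 191 240 192 119]
 [ 86 166 231 181 104 100 110 111 104 105 110 106 113 179 238 226 170]
 [127 218 220 158 101  95 103 109 106 105 107 103 127 192 232 232 213]
 [139 237 231 218 159 120  95  99 103  97 104 127 181 224 229 233 215]
 [122 207 234 229 224 192 162 143 124 111 143 181 225 230 229 232 197]
 [ 89 145 209 235 231 231 227 211 188 163 196 223 231 230 230 205 130]]
```

View pics/c3.png

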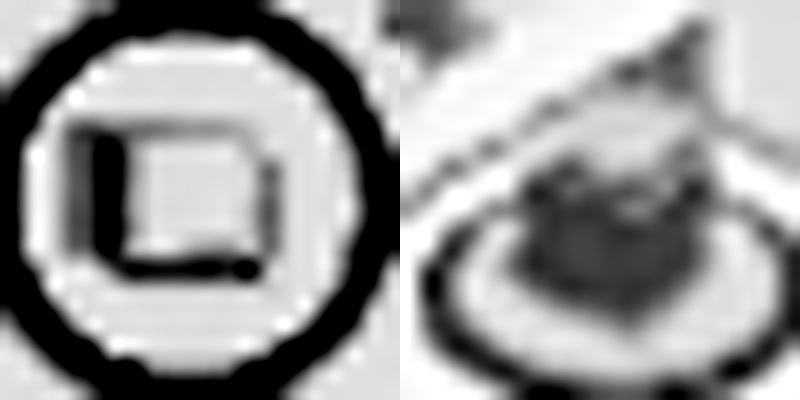

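Run:
```python
from h import *
s=cams.grab_frame("scene");t=cams.grab_frame("top")
c=np.array([.5043,-.0296])
for z,h in((.07,.008),(.088,.008),(.091,.00675)):
  for psi in(-4,0,4):
    a=np.radians(psi+45+90*np.arange(4))
    P=[np.r_[c+h*2**.5*np.array([np.cos(x),np.sin(x)]),z] for x in a]
    print(z,psi,"scene",[((proj(s,p)-[299,227]+.5)*20+[400,0]).round().astype(int).tolist() for p in P],"top",[((proj(t,p)-[331,221]+.5)*20).round().astype(int).tolist() for p in P])
print(proj(s,[*c,.07]),(proj(s,[*c,.07])-[299,227]+.5)*20+[400,0],(proj(t,[*c,.07])-[331,221]+.5)*20)
```

```text
0.07 -4 scene [[608, 208], [521, 275], [634, 327], [720, 259]] top [[123, 121], [109, 268], [257, 282], [271, 135]]
0.07 0 scene [[601, 209], [522, 279], [641, 326], [719, 255]] top [[118, 126], [114, 274], [262, 277], [266, 129]]
0.07 4 scene [[594, 210], [524, 283], [648, 325], [717, 251]] top [[113, 131], [119, 279], [267, 272], [261, 124]]
0.088 -4 scene [[608, 79], [520, 146], [634, 197], [721, 130]] top [[125, 110], [111, 260], [261, 274], [275, 124]]
0.088 0 scene [[601, 80], [521, 150], [641, 197], [720, 126]] top [[119, 115], [116, 266], [266, 269], [270, 119]]
0.088 4 scene [[594, 81], [523, 154], [648, 196], [718, 122]] top [[114, 121], [121, 271], [272, 264], [265, 114]]
0.091 -4 scene [[610, 67], [536, 123], [632, 166], [705, 110]] top [[136, 121], [124, 248], [251, 260], [263, 133]]
0.091 0 scene [[604, 67], [537, 126], [638, 166], [704, 106]] top [[131, 125], [128, 253], [255, 256], [258, 129]]
0.091 4 scene [[598, 68], [538, 130], [644, 165], [703, 103]] top [[127, 130], [132, 257], [260, 251], [254, 124]]
[309.53586249 239.84415334] [620.71724985 266.88306687] [189.9750213  201.41959678]
```

```bash
python3 -m jog '[-0.037,-0.0464,0.006,0,-0.037,-0.0464,0.006,0,-0.037,-0.0464,0.006,0,-0.037,-0.0464,0.006,0,-0.037,-0.0464,0.006,0,-0.037,-0.0464,0.006,0,-0.037,-0.0464,0.006,0,-0.037,-0.0464,0.006,0,-0.037,-0.0464,0.006,0,-0.037,-0.0464,0.006,0,-0.037,-0.0464,0.006,0,-0.037,-0.0464,0.006,0]' 60 30
python3 -m jog '[-0.037,-0.0464,0.006,0,-0.037,-0.0464,0.006,0,0,0,0,-0.075,0,0,0,0]'
```

```text
time: 1.9
ee_pos: [0.4411, -0.0894, 0.1596]
orientation: [180.0, 0.1, 160.0]
force: [0.7, 0.8, -0.2]
grip_width: 0.601
gripper_force: 0.0
time: 2.4
ee_pos: [0.4785, -0.2002, 0.147]
orientation: [180.0, -0.0, 164.3]
force: [0.8, 0.7, 0.5]
grip_width: 0.601
gripper_force: 0.0
```

```bash
python3 -m jog '[0,0,0.025,0,0,0,0.025,0,0,0,0.025,0,0,0,0.02,0,0,0,0.01,0,0,0,0.007,0,0,0,0,0]'
python3 -m jog '[0,0,0,0,0,0,0,0,0,0,0,0,0,0,0,0,0,0,0,0,0,0,0,0]' 10 60
python3 - <<'E'
from h import *
for n in("scene",):
    f=cams.grab_frame(n);cv2.imwrite("pics/s2.png",cv2.resize(f["img"][200:340,260:450],None,fx=4,fy=4))
E
```

```text
time: 3.28
ee_pos: [0.4787, -0.1995, 0.0354]
orientation: [-180.0, 0.0, 164.4]
force: [0.7, 0.6, 0.8]
grip_width: 0.6
gripper_force: 0.0
time: 4.03
ee_pos: [0.4792, -0.2002, 0.0363]
orientation: [-180.0, 0.1, 164.4]
force: [-2.1, -1.6, 6.4]
grip_width: 0.245
gripper_force: 59.5
```

View pics/s2.png

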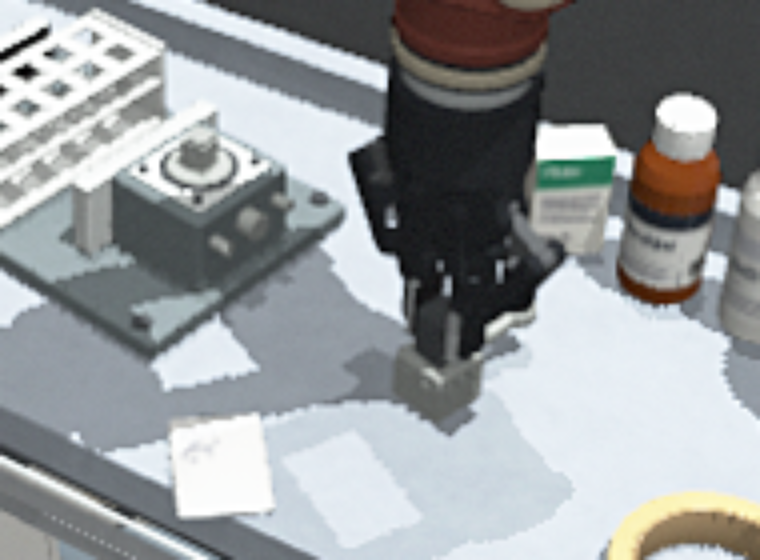

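```bash
python3 -m jog '[0,0,-0.01,0,0,0,-0.03,0,0,0,-0.035,0,0,0,-0.035,-0.123,0,0,0,-0.123,-0.0055,0.043,0,0,-0.0055,0.043,0,0,-0.0055,0.043,0,0,-0.005,0.0428,0,0,0,0,0,0,0,0,0,0]'
python3 - <<'E'
from h import *
for n in("scene",):
    f=cams.grab_frame(n);cv2.imwrite("pics/s3.png",cv2.resize(f["img"][170:290,230:390],None,fx=5,fy=5,interpolation=cv2.INTER_CUBIC))
print(arm.read_state()["ee_pos"])
E
```

```text
time: 5.45
ee_pos: [0.5042, -0.0286, 0.1448]
orientation: [-180.0, -0.1, 178.5]
force: [0.7, -0.2, -3.1]
grip_width: 0.247
gripper_force: 59.8
[ 0.5042573  -0.02907772  0.14489459]
```

View pics/s3.png

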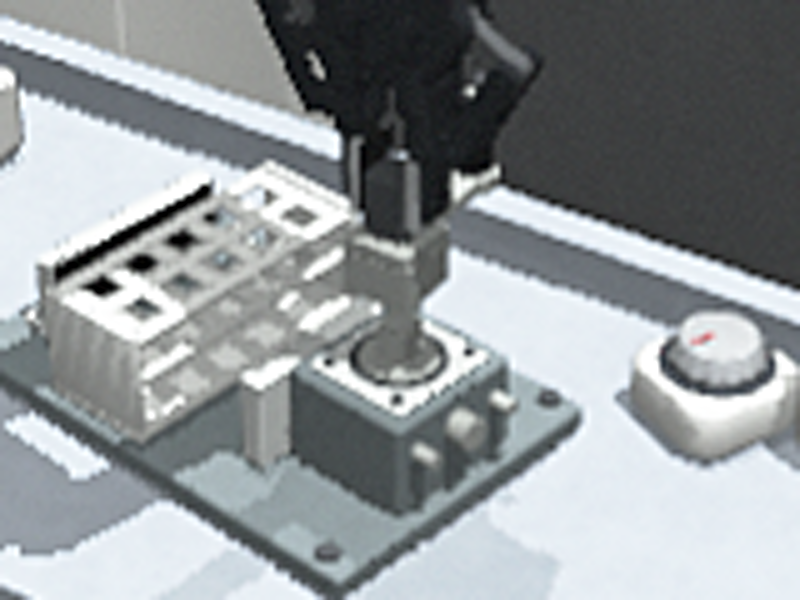

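The crank hub (corners at about 345 and 448) hangs centred over the shaft (383–422), so I'll lower it gently.

```bash
python3 -m jog '[0,0,0.008,0,0,0,0.006,0,0,0,0.002,0,0,0,0.002,0,0,0,0.001,0,0,0,0,0]'; python3 -m jog '[0,0,0.001,0,0,0,0.001,0,0,0,0.001,0,0,0,0,0]'
```

```text
time: 6.25
ee_pos: [0.5047, -0.0285, 0.1264]
orientation: [180.0, 0.0, 178.5]
force: [0.4, 0.5, -3.2]
grip_width: 0.242
gripper_force: 59.8
time: 6.75
ee_pos: [0.505, -0.0286, 0.1238]
orientation: [-180.0, 0.0, 178.5]
force: [0.3, 0.5, 0.5]
grip_width: 0.245
gripper_force: 60.1
```

```bash
python3 -m jog '[0,0,0.001,0,0,0,0.001,0,0,0,0,0]'; python3 -m jog '[0,0,0.001,0,0,0,0.001,0,0,0,0,0]'
```

```text
time: 7.12
ee_pos: [0.5045, -0.0289, 0.1207]
orientation: [-179.9, -0.0, 178.5]
force: [0.0, -1.1, -2.6]
grip_width: 0.244
gripper_force: 59.9
time: 7.5
ee_pos: [0.5045, -0.0288, 0.119]
orientation: [-180.0, -0.0, 178.5]
force: [-0.2, -3.5, -3.0]
grip_width: 0.25
gripper_force: 59.8
```

```bash
python3 -m jog '[0,-0.0005,0.0015,0,0,0,0.0015,0,0,0,0.0015,0,0,0,0,0]'; python3 -m jog '[0,0,0.0015,0,0,0,0.0015,0,0,0,0.0015,0,0,0,0,0]'
```

```text
time: 8.0
ee_pos: [0.5046, -0.029, 0.1145]
orientation: [180.0, -0.0, 178.5]
force: [0.5, -2.8, -2.8]
grip_width: 0.246
gripper_force: 60.0
time: 8.5
ee_pos: [0.5046, -0.029, 0.11]
orientation: [180.0, -0.0, 178.5]
force: [-0.3, -3.0, -2.7]
grip_width: 0.245
gripper_force: 60.0
```

```bash
python3 -m jog '[0,-0.0003,0.0015,0,0,0,0.0012,0,0,0,0.001,0,0,0,0,0]'; python3 -m jog '[0,0,0.0008,0,0,0,0,0]'
```

```text
time: 9.0
ee_pos: [0.5046, -0.0292, 0.1064]
orientation: [180.0, -0.0, 178.5]
force: [-0.0, -0.3, -2.0]
grip_width: 0.249
gripper_force: 60.0
time: 9.25
ee_pos: [0.5047, -0.0292, 0.1063]
orientation: [180.0, -0.0, 178.5]
force: [-2.3, -1.5, 2.3]
grip_width: 0.243
gripper_force: 60.6
```

```bash
python3 -m jog '[0,0,0,0,0,0,0,0,0,0,0,0,0,0,-0.02,0,0,0,-0.025,0,0,0,-0.02,-0.026,-0.03,-0.0009,0,0,-0.03,-0.0008,0,0,0,0,0,0]' 60 30
python3 - <<'E'
from h import *
t=cams.grab_frame("top");f=cams.grab_frame("scene")
cv2.imwrite("pics/s4.png",cv2.resize(f["img"][170:290,230:390],None,fx=5,fy=5,interpolation=cv2.INTER_CUBIC))
s=arm.read_state();print(s["ee_pos"],s["orientation"],s["force"])
E
```

```text
time: 10.38
ee_pos: [0.5658, -0.0312, 0.171]
orientation: [180.0, 0.0, -180.0]
force: [-0.2, 0.4, -0.3]
grip_width: 0.601
gripper_force: 0.0
[ 0.56428647 -0.03100431  0.17054993] [ 1.79988708e+02 -6.21810638e-02  1.79983348e+02] [ 0.1257197  -0.71333614  0.09933714]
```

View pics/s4.png

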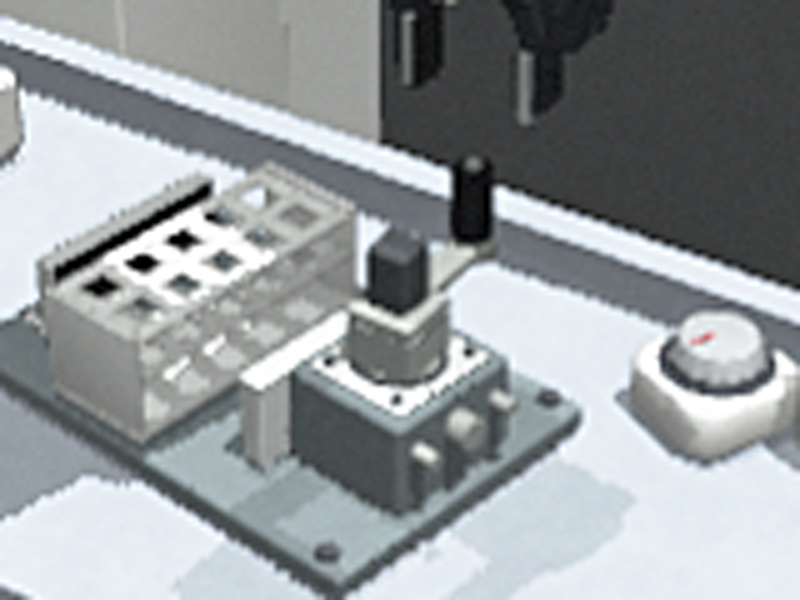

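```bash
python3 -m jog '[0,0,0.02,0,0,0,0.02,0,0,0,0.015,0,0,0,0.009,0,0,0,0,0]'
python3 -m jog '[0,0,0,0,0,0,0,0,0,0,0,0,0,0,0,0,0,0,0,0]' 5 40
python3 - <<'E'
from h import *
f=cams.grab_frame("scene")
print(proj(f,[.5047,-.0292,.131]),proj(f,[.5647,-.0308,.139]),"obs 309.4,217.4 / 325,201.6")
# clockwise from above: angle decreasing; heading 180: tool x=-X, tool y=+Y
r=.06;a=np.radians(-1.5-15*np.arange(25))
d=r*np.diff(np.c_[np.cos(a),np.sin(a)],axis=0)*[-1,1]
print(d.round(4).tolist()); s=arm.read_state();print(s["ee_pos"],s["force"])
E
```

```text
time: 11.1
ee_pos: [0.564, -0.031, 0.1057]
orientation: [180.0, -0.1, 180.0]
force: [0.5, 0.4, 0.1]
grip_width: 0.598
gripper_force: 0.0
time: 11.72
ee_pos: [0.5655, -0.0312, 0.1077]
orientation: [-180.0, 0.1, 180.0]
force: [1.4, 0.0, 2.4]
grip_width: 0.222
gripper_force: 39.1
[309.4644233  217.33824372] [324.72065478 202.17566857] obs 309.4,217.4 / 325,201.6
[[0.0025, -0.0155], [0.0064, -0.0143], [0.0099, -0.0122], [0.0127, -0.0092], [0.0146, -0.0056], [0.0156, -0.0016], [0.0155, 0.0025], [0.0143, 0.0064], [0.0122, 0.0099], [0.0092, 0.0127], [0.0056, 0.0146], [0.0016, 0.0156], [-0.0025, 0.0155], [-0.0064, 0.0143], [-0.0099, 0.0122], [-0.0127, 0.0092], [-0.0146, 0.0056], [-0.0156, 0.0016], [-0.0155, -0.0025], [-0.0143, -0.0064], [-0.0122, -0.0099], [-0.0092, -0.0127], [-0.0056, -0.0146], [-0.0016, -0.0156]]
[ 0.56546829 -0.03119816  0.10768417] [ 1.93306677 -0.49417316  3.79641256]
```

```bash
python3 -m jog '[0.0025,-0.0155,0,0,0.0064,-0.0143,0,0,0.0099,-0.0122,0,0,0.0127,-0.0092,0,0,0.0146,-0.0056,0,0,0.0156,-0.0016,0,0]'; python3 -m jog '[0.0155,0.0025,0,0,0.0143,0.0064,0,0,0.0122,0.0099,0,0,0.0092,0.0127,0,0,0.0056,0.0146,0,0,0.0016,0.0156,0,0]'
```

```text
time: 12.52
ee_pos: [0.5022, -0.0903, 0.1073]
orientation: [180.0, 0.0, 179.9]
force: [3.7, 3.6, 5.0]
grip_width: 0.223
gripper_force: 39.8
time: 13.28
ee_pos: [0.4447, -0.0284, 0.1072]
orientation: [-179.8, 0.1, 179.9]
force: [8.2, -2.8, 1.2]
grip_width: 0.227
gripper_force: 39.3
```

```bash
python3 -m jog '[-0.0034,0.0155,0,0,-0.0064,0.0143,0,0,-0.0099,0.0122,0,0,-0.0127,0.0092,0,0,-0.0146,0.0056,0,0,-0.0156,0.0016,0,0]'; python3 -m jog '[-0.0155,-0.0025,0,0,-0.0143,-0.0064,0,0,-0.0122,-0.0099,0,0,-0.0092,-0.0127,0,0,-0.0056,-0.0146,0,0,-0.0016,-0.0156,0,0]'
```

```text
time: 14.02
ee_pos: [0.5058, 0.0308, 0.107]
orientation: [-179.9, -0.3, -180.0]
force: [-3.5, -2.2, 9.9]
grip_width: 0.221
gripper_force: 40.3
time: 14.78
ee_pos: [0.5658, -0.0303, 0.1074]
orientation: [179.9, 0.0, 180.0]
force: [3.0, 2.9, 4.3]
grip_width: 0.22
gripper_force: 39.8
```

```bash
python3 -m jog '[0.0025,-0.0155,0,0,0.0064,-0.0143,0,0,0.0099,-0.0122,0,0,0.0127,-0.0092,0,0,0.0146,-0.0056,0,0,0.0156,-0.0016,0,0]'; python3 -m jog '[0.0155,0.0025,0,0,0.0143,0.0064,0,0,0.0122,0.0099,0,0,0.0092,0.0127,0,0,0.0056,0.0146,0,0,0.0016,0.0156,0,0]'
python3 - <<'E'
from h import *
f=cams.grab_frame("scene")
cv2.imwrite("pics/s5.png",cv2.resize(f["img"][170:290,220:380],None,fx=5,fy=5,interpolation=cv2.INTER_CUBIC))
s=arm.read_state();print(s["ee_pos"],s["force"])
E
```

```text
time: 15.52
ee_pos: [0.5036, -0.0901, 0.1075]
orientation: [-179.9, 0.0, 179.9]
force: [3.6, -0.1, 5.4]
grip_width: 0.224
gripper_force: 39.9
time: 16.27
ee_pos: [0.4448, -0.0283, 0.1072]
orientation: [-179.8, -0.0, 179.9]
force: [4.1, -3.3, 3.8]
grip_width: 0.22
gripper_force: 39.6
[ 0.44490166 -0.02686775  0.10709061] [ 1.41017802 -2.04091294  6.2201323 ]
```

View pics/s5.png

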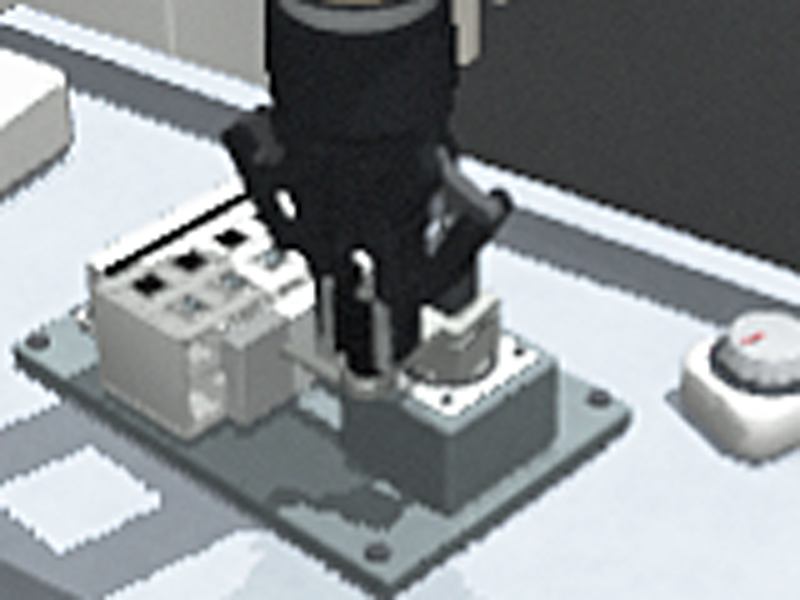

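```bash
cat > m.py <<'E'
from h import *
def meas(n=8):
    F=[];p=[]
    for _ in range(n): cams.grab_frame("top");s=arm.read_state();F.append(s["force"]);p.append(s["ee_pos"])
    F=np.array(F);p=np.mean(p,0);v=p[:2]-[.505,-.0294];ph=np.arctan2(v[1],v[0])
    d=np.array([np.sin(ph),-np.cos(ph)]);t=-F[:,:2]@d;r=F[:,:2]@v/np.hypot(*v)
    print("phi %.1f r %.4f tang %.2f +- %.2f radial %.2f fz %.1f t %.2f"%(np.degrees(ph),np.hypot(*v),t.mean(),t.std()/n**.5,r.mean(),F[:,2].mean(),s["time"]))
if __name__=="__main__": meas()
E
python3 m.py
python3 -m jog '[-0.0025,0.0155,0,0,-0.0064,0.0143,0,0]'; python3 m.py
```

```text
phi 178.7 r 0.0601 tang 1.98 +- 0.13 radial -1.07 fz 7.2 t 16.73
time: 16.98
ee_pos: [0.4532, 0.001, 0.1071]
orientation: [-179.8, -0.2, 180.0]
force: [0.3, -6.2, 6.7]
grip_width: 0.224
gripper_force: 40.0
phi 148.8 r 0.0600 tang 2.37 +- 0.20 radial -0.77 fz 7.5 t 17.38
```

```bash
python3 -m jog '[-0.0099,0.0122,0,0]'; python3 m.py; python3 -m jog '[-0.0127,0.0092,0,0]'; python3 m.py
```

```text
time: 17.5
ee_pos: [0.4628, 0.0132, 0.1071]
orientation: [-179.8, -0.2, 179.9]
force: [-1.0, -4.2, 8.3]
grip_width: 0.226
gripper_force: 40.1
phi 134.1 r 0.0599 tang 3.19 +- 0.24 radial -0.16 fz 9.1 t 17.90
time: 18.02
ee_pos: [0.4751, 0.0225, 0.1071]
orientation: [-179.8, -0.3, 179.9]
force: [-3.4, -4.1, 8.0]
grip_width: 0.221
gripper_force: 40.3
phi 119.1 r 0.0599 tang 2.94 +- 0.37 radial 0.35 fz 9.4 t 18.43
```

```bash
python3 -m jog '[-0.0146,0.0056,0,0]'; python3 m.py
```

```text
time: 18.55
ee_pos: [0.4895, 0.0286, 0.1071]
orientation: [-179.9, -0.3, 180.0]
force: [-3.8, -2.1, 8.8]
grip_width: 0.221
gripper_force: 40.4
phi 104.2 r 0.0600 tang 3.23 +- 0.30 radial 0.50 fz 10.3 t 18.95
```

```bash
python3 -m jog '[-0.0156,0.0016,0,0]'; python3 m.py; python3 -m jog '[-0.0155,-0.0025,0,0]'; python3 m.py
```

```text
time: 19.08
ee_pos: [0.5049, 0.0307, 0.1071]
orientation: [-180.0, -0.3, 180.0]
force: [-4.8, -0.1, 9.9]
grip_width: 0.219
gripper_force: 40.5
phi 89.2 r 0.0601 tang 2.92 +- 0.28 radial 0.90 fz 10.0 t 19.48
time: 19.6
ee_pos: [0.5205, 0.0288, 0.1071]
orientation: [180.0, -0.3, 180.0]
force: [-4.0, 2.2, 10.0]
grip_width: 0.22
gripper_force: 40.2
phi 74.2 r 0.0602 tang 3.13 +- 0.34 radial 1.90 fz 9.9 t 20.00
```

```bash
python3 -m jog '[-0.0143,-0.0064,0,0]'; python3 m.py
python3 - <<'E'
from h import *
f=cams.grab_frame("scene")
cv2.imwrite("pics/s6.png",cv2.resize(f["img"][170:290,220:380],None,fx=5,fy=5,interpolation=cv2.INTER_CUBIC))
E
```

```text
time: 20.12
ee_pos: [0.535, 0.023, 0.1071]
orientation: [179.9, -0.3, -180.0]
force: [-4.0, 3.4, 8.9]
grip_width: 0.222
gripper_force: 40.1
phi 59.2 r 0.0603 tang 3.15 +- 0.22 radial 2.50 fz 9.5 t 20.52
```

View pics/s6.png

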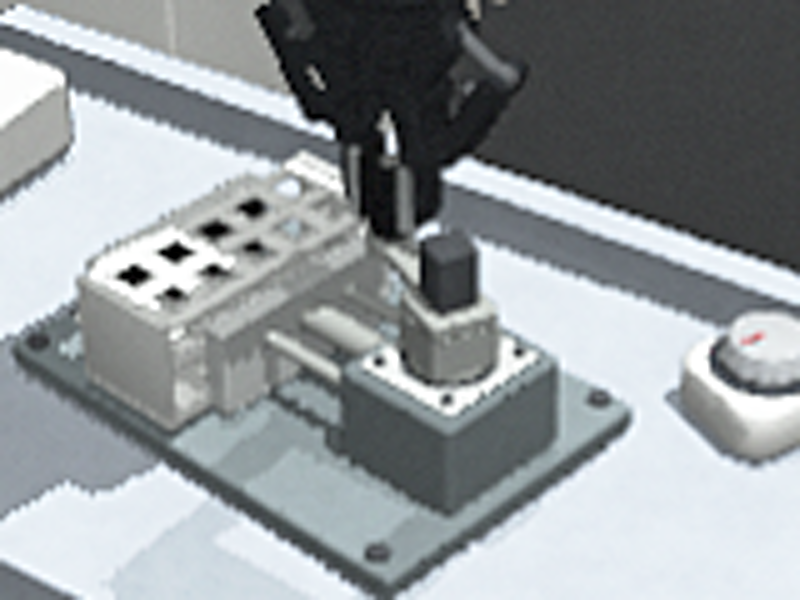

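The jaw is now touching the rack's near face (about (250,330)) and pushing it towards the stop plate. I'll continue in 15° steps.

```bash
python3 -m jog '[-0.0122,-0.0099,0,0]'; python3 m.py; python3 -m jog '[-0.0092,-0.0127,0,0]'; python3 m.py
```

```text
time: 20.7
ee_pos: [0.5476, 0.0136, 0.1072]
orientation: [179.8, -0.2, -180.0]
force: [-1.4, 4.5, 7.7]
grip_width: 0.219
gripper_force: 40.0
phi 44.1 r 0.0605 tang 2.53 +- 0.20 radial 3.05 fz 8.7 t 21.10
time: 21.22
ee_pos: [0.5574, 0.0012, 0.1073]
orientation: [179.8, -0.1, -180.0]
force: [-0.7, 5.0, 7.1]
grip_width: 0.222
gripper_force: 39.9
phi 29.0 r 0.0606 tang 2.97 +- 0.25 radial 3.65 fz 7.7 t 21.62
```

```bash
python3 -m jog '[-0.0056,-0.0146,0,0]'; python3 m.py; python3 -m jog '[-0.0016,-0.0156,0,0]'; python3 m.py
```

```text
time: 21.75
ee_pos: [0.5636, -0.0134, 0.1074]
orientation: [179.8, -0.0, -180.0]
force: [1.5, 5.5, 6.3]
grip_width: 0.217
gripper_force: 39.9
phi 14.0 r 0.0607 tang 2.82 +- 0.17 radial 4.16 fz 7.2 t 22.15
time: 22.28
ee_pos: [0.5657, -0.0292, 0.1075]
orientation: [179.8, 0.0, -180.0]
force: [3.6, 5.0, 5.3]
grip_width: 0.22
gripper_force: 39.8
phi -1.1 r 0.0608 tang 2.68 +- 0.11 radial 4.12 fz 6.6 t 22.68
```

```bash
python3 -m jog '[0.0025,-0.0155,0,0]'; python3 m.py
```

```text
time: 22.8
ee_pos: [0.5637, -0.0451, 0.1076]
orientation: [179.9, 0.1, -180.0]
force: [4.9, 3.7, 5.5]
grip_width: 0.223
gripper_force: 39.8
phi -16.2 r 0.0608 tang 3.09 +- 0.20 radial 4.10 fz 6.2 t 23.20
```

```bash
python3 -m jog '[0.0064,-0.0143,0,0]'; python3 m.py
```

```text
time: 23.32
ee_pos: [0.5575, -0.0599, 0.1077]
orientation: [179.9, 0.1, -180.0]
force: [5.0, 2.0, 5.3]
grip_width: 0.223
gripper_force: 39.7
phi -31.3 r 0.0608 tang 2.75 +- 0.25 radial 3.60 fz 5.7 t 23.73
```

```bash
python3 -m jog '[0.0099,-0.0122,0,0]'; python3 m.py
```

```text
time: 23.85
ee_pos: [0.5477, -0.0726, 0.1077]
orientation: [180.0, 0.1, -180.0]
force: [5.6, 0.9, 5.0]
grip_width: 0.224
gripper_force: 39.8
phi -46.4 r 0.0608 tang 2.47 +- 0.18 radial 3.63 fz 6.0 t 24.25
```

```bash
python3 -m jog '[0.0064,-0.0046,0,0]'; python3 m.py
```

```text
time: 24.38
ee_pos: [0.5413, -0.078, 0.1077]
orientation: [-179.9, 0.1, 180.0]
force: [6.4, -2.3, 4.8]
grip_width: 0.218
gripper_force: 39.9
phi -53.7 r 0.0606 tang 3.30 +- 0.14 radial 4.50 fz 5.4 t 24.77
```

```bash
python3 -m jog '[0.0063,-0.0046,0,0]'; python3 m.py
```

```text
time: 24.9
ee_pos: [0.5348, -0.0823, 0.1076]
orientation: [-180.0, 0.1, 180.0]
force: [5.6, -0.2, 6.3]
grip_width: 0.221
gripper_force: 40.0
phi -61.2 r 0.0607 tang 3.13 +- 0.28 radial 3.29 fz 6.3 t 25.30
```

```bash
python3 -m jog '[0.0073,-0.0028,0,0]'; python3 m.py
```

```text
time: 25.42
ee_pos: [0.5276, -0.0856, 0.1077]
orientation: [-179.9, 0.1, 180.0]
force: [4.8, -2.2, 6.1]
grip_width: 0.222
gripper_force: 39.8
phi -68.4 r 0.0606 tang 3.60 +- 0.16 radial 3.95 fz 5.1 t 25.82
```

```bash
python3 -m jog '[0.0073,-0.0028,0,0]'; python3 m.py
```

```text
time: 25.95
ee_pos: [0.5203, -0.0881, 0.1076]
orientation: [-179.9, 0.1, 180.0]
force: [5.2, -0.7, 4.6]
grip_width: 0.218
gripper_force: 39.9
phi -75.7 r 0.0606 tang 5.08 +- 0.08 radial 2.51 fz 5.4 t 26.35
```

```bash
python3 -m jog '[0.0078,-0.0008,0,0]'; python3 m.py
```

```text
time: 26.48
ee_pos: [0.5128, -0.0894, 0.1077]
orientation: [-179.9, 0.2, 180.0]
force: [6.3, -3.0, 4.8]
grip_width: 0.22
gripper_force: 39.8
phi -82.9 r 0.0605 tang 6.18 +- 0.19 radial 3.55 fz 4.9 t 26.88
```

The knob force has risen by about 3 N, so the squeeze is roughly 30–38 N. Next I'll ease the spring back about 30° and let go.

```bash
python3 -m jog '[-0.0078,0.0008,0,0,-0.0073,0.0028,0,0,-0.0073,0.0028,0,0,-0.0063,0.0046,0,0,0,0,0,0]'; python3 m.py
```

```text
time: 27.5
ee_pos: [0.541, -0.0782, 0.1076]
orientation: [-179.9, 0.1, 180.0]
force: [3.8, -3.1, 6.6]
grip_width: 0.221
gripper_force: 39.9
phi -53.9 r 0.0607 tang 1.57 +- 0.18 radial 4.66 fz 6.1 t 27.90
```

```bash
python3 -m jog '[-0.0064,0.0046,0,0,-0.0041,0.0033,0,0,0,0,0,0]'; python3 m.py
python3 -m jog '[0,0,0,0,0,0,0,0,0,0,0,0,0,0,-0.01,0,0,0,-0.03,0,0,0,-0.04,0,0,0,-0.04,0,0,0,0,0]' 60
python3 - <<'E'
from h import *
f=cams.grab_frame("scene")
cv2.imwrite("pics/s7.png",cv2.resize(f["img"][170:290,220:380],None,fx=5,fy=5,interpolation=cv2.INTER_CUBIC))
print(proj(f,[.505,-.0294,.131]));print(arm.read_state()["force"],arm.read_state()["ee_pos"])
E
```

```text
time: 28.28
ee_pos: [0.5505, -0.07, 0.1073]
orientation: [-179.9, -0.1, 180.0]
force: [1.8, -2.0, 7.1]
grip_width: 0.222
gripper_force: 40.0
phi -41.9 r 0.0610 tang 0.01 +- 0.14 radial 2.50 fz 6.9 t 28.68
time: 29.68
ee_pos: [0.5531, -0.0703, 0.2324]
orientation: [-179.9, 0.5, 180.0]
force: [0.2, -0.1, -0.2]
grip_width: 0.596
gripper_force: 0.0
[309.61632555 217.30227021]
[-0.51886569  0.30371364 -0.23427892] [ 0.55192655 -0.07004938  0.22965788]
```

View pics/s7.png

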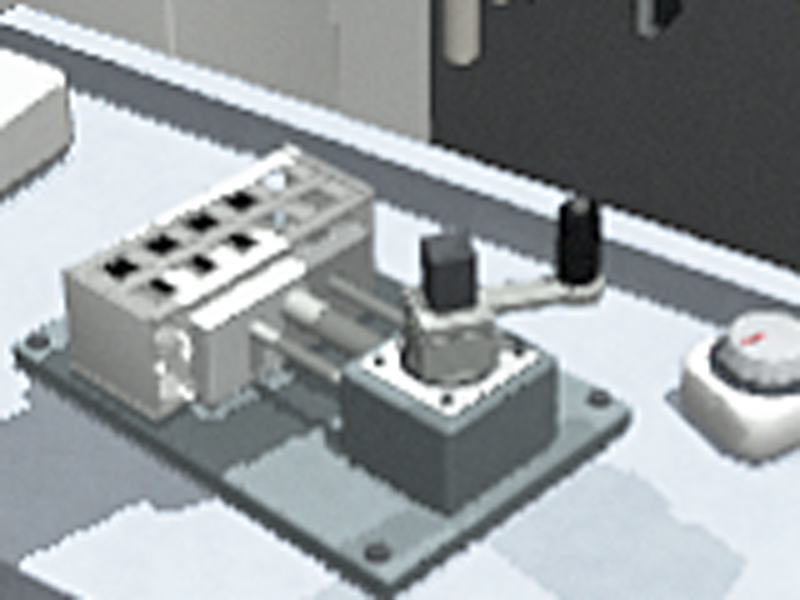

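The crank is still home: the boss top is at (309.6,217.6), where the calibration predicts it. The rack stands upright between the jaw and the stop, so I'm handing in.

```bash
python3 -m jog '[0,0,0,0,0,0,0,0,0,0,0,0,0,0,0,0]'; python3 -c "from workcell import arm;print(arm.finish_job())"
```

```text
time: 30.22
ee_pos: [0.5506, -0.0697, 0.2262]
orientation: [180.0, -0.1, 180.0]
force: [-0.3, -0.2, -1.0]
grip_width: 0.601
gripper_force: 0.0
the job is handed in; nothing more can be done
None
```

I handed the job in at about 30 s, but it returned no verdict: the crank is home on the shaft, and the jaw holds the rack against the stop at roughly 30–38 N, estimated from the knob force (possibly just over the 35 N target, well under 60 N).

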